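# Make up the injection kit and the membrane kit

## Task

Make up the two job kits in their trays. Injection kit, steel tray: press the white cartridge down into its pair of spring clips until it is fully home in both, and lay the narrow cold chisel flat on the open floor beside it. Membrane kit, plywood tray: lay the seam roller in the long bay and stand the plug carton and the small tape roll flat on the floor of the two square bays, one in each (either way round); leave the broad bolster and the large tape roll where they lie.

Things in the scene. Friction and masses are not known exactly. Their poses are not given: they have to be found in the camera images.
- cartridge: White resin cartridge lying on its side: barrel 44 mm diameter, 150 mm long, about 250 g, nozzle stub (16 to 19 mm diameter, 17 mm long) on its +x end. Origin at the middle of the barrel, on its axis, so 22 mm up; x runs along the barrel. It can roll when touched. Either way round is right in the clips.
- cold_chisel: Narrow cold chisel: bright steel bar 16 mm wide and high, 150 mm long, its cutting end (18 mm wide, 6 mm thick) towards +x, about 250 g. Lies flat along its x axis; origin on its underside, 75 mm from either end. Either way round is right.
- seam_roller: Seam roller lying flat along its x axis, 150 mm long, 140 g: wooden handle 26 mm in diameter from x = -75 to +15 mm (axis 13 mm up), steel fork, black rubber wheel (34 mm diameter, 38 mm wide, 50 mm over the axle; does not turn) centred at x = +57 mm. Grip it across the handle at or just behind x = 0. Origin at the level of its underside. Either way round is right.
- plug_carton: Plain brown cardboard carton of membrane plugs, 80 mm (x) by 50 mm (y) by 42 mm high, about 160 g. Origin at the centre of its underside.
- tape_roll: Small black roll of jointing tape lying flat: 54 mm outside diameter, 25 mm core hole, 30 mm high, 100 g. Origin at the centre of its underside.
- steel_tray: Folded steel kit tray, fixed: 190 mm (x) by 230 mm (y) outside, walls 3 mm thick, 39 mm high with the rim; inner floor 3 mm above the bench. Origin at the centre of its underside. The two spring clips stand on its floor towards +x. The open floor, from the -x wall (x = -92 mm) to the clips (x = 0), is 224 mm long in y: room for the chisel laid along y at x = -50 mm.
- clip_seat (a point): Where the barrel's middle lies when fully home, 28 mm above the bench; axes as the tray's, barrel along y. Two spring clips, each 16 mm wide, at y = -50 and +50 mm from here; fingers fit between. Each is a pair of sprung arms reaching 30 mm above this point, mouth 56 mm, lips 34 mm apart at 16 mm above; a barrel pushed straight down spreads them (10 to 20 N in all) and they close over it.
- ply_tray: Plywood kit tray, fixed: 190 mm (x) by 230 mm (y) outside, walls 6 mm thick, 36 mm high; inner floor 5 mm above the bench. Origin at the centre of its underside. Dividers 5 mm thick, 30 mm high, make three bays: a long one, centre x = +53, y = 0 mm, 72 mm (x) by 218 mm (y); and two square ones, centres x = -39, y = -56 and +56 mm, each 100 mm (x) by 106 mm (y).
- bolster: Broad bolster chisel, not wanted: dark 16 mm bar with a flat blade 60 mm wide at its +x end, 157 mm long, lying along x. Origin on its underside near the middle.
- big_roll: Large grey tape roll, not wanted: 100 mm outside diameter, 76 mm core hole, 48 mm high. Origin at the centre of its underside.
Mind the look-alikes: they are no part of the job. Leave any green or yellow look-alike of the tape_roll alone.

How it is judged:
At the end, for the whole second after the job is handed in: Cartridge in both clips: axis within 4 mm of the clip line and 4 mm of its seat height, 18 mm lengthways, 0.08 rad. Chisel flat on the steel tray's open floor, seam roller flat in the long bay, carton and small roll flat on the floor of a square bay each. All at rest (x of cartridge in the frame of steel_tray between 0.026 and 0.034 m and y of cartridge in the frame of steel_tray between -0.018 and 0.018 m and z of cartridge in the frame of steel_tray between 0.025 and 0.032 m and angle between the x axis of cartridge and the y axis of steel_tray, either way round below 0.08 rad and x of cold_chisel in the frame of steel_tray between -0.088 and -0.012 m and y of cold_chisel in the frame of steel_tray between -0.05 and 0.05 m and z of cold_chisel in the frame of steel_tray between -0.002 and 0.007 m and angle between each of cold_chisel, plug_carton, tape_roll's own z axis and vertical below 0.1 rad and x of seam_roller in the frame of ply_tray between 0.025 and 0.08 m and y of seam_roller in the frame of ply_tray between -0.05 and 0.05 m and z of seam_roller in the frame of ply_tray between 0.001 and 0.01 m and angle between seam_roller's own z axis and vertical below 0.12 rad and x of plug_carton in the frame of ply_tray between -0.085 and 0.008 m and z of plug_carton in the frame of ply_tray between 0.001 and 0.009 m and (y of plug_carton in the frame of ply_tray between 0.015 and 0.105 m or y of plug_carton in the frame of ply_tray between -0.105 and -0.015 m) and x of tape_roll in the frame of ply_tray between -0.085 and 0.008 m and z of tape_roll in the frame of ply_tray between 0.001 and 0.009 m and (y of tape_roll in the frame of ply_tray between 0.015 and 0.105 m or y of tape_roll in the frame of ply_tray between -0.105 and -0.015 m) and linear speed of each of cartridge, cold_chisel, seam_roller, plug_carton, tape_roll below 0.02 m/s); the robot touches nothing.
It fails at once if the bolster or the large tape roll is shifted by more than 20 mm (distance of any of bolster, big_roll from where it was at the start of the episode above 0.02 m).
It also fails if it takes over 125 s, if anything falls off the work surface, if the arm or the gripper's body presses on something with over 40 N, if the wrist force passes 120 N, or if a joint passes its speed limit or range.

## Robot

A 6-joint arm with a two-finger parallel gripper is mounted at the origin on the work surface. World frame = base frame: x ahead of the robot, y to its left, z up, the work surface at z = 0. Lengths are in m, angles in rad, forces in N, time in s.
With the tool pointing down it reaches from about 0.325 to 0.85 m from the base axis. Payload 4.4 kg.
Tool frame: the origin (TCP) lies on the mounting face of the last link; the fingertips stand 199 mm ahead of it and the grasp point (between the pads) lies 180 mm ahead of it; z points along the fingers, y is the line along which they close (so a half turn about z gives the same grasp; the last joint's range is limited). The gripper opens to 94 mm and grips with 3 to 60 N. Pads are 16 mm wide; open, the fingers measure 119 mm over their backs; the gripper's body (75 mm by 177 mm) begins 78 mm behind the grasp point.
Start: joints at [1.123, 0.207, 1.542, -0, 1.393, -0.15], TCP at [0.169, 0.55, 0.405] pointing down, gripper open.
Joint ranges: [-2.73, 2.73], [-0.86, 2.22], [0.23, 2.46], [-1.11, 4.25], [0.08, 2.63], [-2.82, 2.82]. Speed limits (rad/s): [2.79, 2.79, 3.14, 3.14, 3.14, 3.14].

## Interface

Orientations are given as a unit quaternion [w, x, y, z].
In Python, from station import r gives the robot as it stands.
- The arm moves only by the shell command python3 -m crank 'ROWS' [OPENING] [FORCE]. ROWS is text: rows parted by semicolons, each of 4 numbers parted by spaces: the shift along the tool's x, y, z in mm, then the turn about the tool's z in rad. A call has 1 to 5 rows; each row shifts and turns the commanded pose from where the row before left it, along the tool's axes as they then stand; what a row does not reach is not made up. A row lasts 1/10 s, in which the tool goes at most 50 mm and 8.59 degrees, less where a joint would pass 70% of its speed; a pose out of reach is approached as far as the arm can. A call with a gripper value outside its range is refused whole. OPENING is the closure, from -1 (fully open) to 1 (shut), set as the call begins (- or left out, the last holds). The fingers move at their own pace and stop on an object; FORCE is the grip in N (left out, the last holds). Time passes only in rows, so rows that do not move let the fingers close. It gives the time, the measured TCP pose, the force, the opening and the grip force at its end, in the units of the state.
- r.get_obs(): the state, without advancing time (a new reading comes with each control period).
- r.snapshot(name): name is "side" or "top"; returns a dict with "color" (420x560x3 uint8, red, green, blue), "fov_y" (degrees; the focal length in pixels is half the picture's height over the tangent of half this angle, whatever the lens; pixels are square), "cx", "cy" (the principal point, pixels), "k1" (the pictures are not rectified: a ray, as slopes to the right and down, at radius r is drawn at 1 + k1 r^2 times it, then the intrinsics apply), "eye" and "attitude" of the camera in the world. Camera axes: x right, y down, z forward; pixel columns grow to the right and rows downward; lengths in m; the calibration is good to about 2 mm. A picture is of the moment at which its call begins. There is no depth.
- r.close_job(): hands the job in; it is judged then, once.
The state is a dict: "time": time; "qpos": joint angles; "qvel": joint speeds; "joint_efforts": joint torques, N m; "tool_pos": TCP position; "tool_rot": TCP orientation; "force": force on the tool from outside, world axes, zero at the start; "moment": the same for the moment, N m; "width": opening from 0.0 (shut) to 1.0 (fully open); "grasp_force": force on a finger pad.
Only numpy, scipy, OpenCV 4.12 (cv2) and the standard library are available. Lean on these libraries where they do the work, as an engineer would, in place of code of your own. Each camera call takes 0.05 s, during which the arm holds its last target. There are 200 camera calls.

## Working session

There is one attempt and no reset: what is moved stays moved. The work goes in short steps, Python scripts to look and compute and a shell command to move; the robot and the scene stay as the last step left them, time stands still between calls to the robot, and variables do not carry over. Pictures are saved under pics/ and viewed, at most 14 in all, crops included, and the job is handed in when it is done.

```bash
ls; mkdir -p pics
python3 - <<'E'
from station import r
import cv2
for n in("top","side"):
    s=r.snapshot(n); cv2.imwrite(f"pics/{n}0.png",s["color"][:,:,::-1]); print({k:v for k,v in s.items() if k!="color"})
print(r.get_obs())
E
```

```text
pics
{'fov_y': 44.60606050489827, 'cx': 273.9894001405678, 'cy': 215.82661807198477, 'k1': -0.0684478795442353, 'eye': array([ 0.4571927 , -0.02097701,  1.42939264]), 'attitude': array([ 0.01823235, -0.69706588,  0.71625392, -0.02733232])}
{'fov_y': 46.33843530422479, 'cx': 282.9162839727212, 'cy': 211.64014507503316, 'k1': -0.04679907735280794, 'eye': array([ 0.45592109, -1.09872694,  1.08200135]), 'attitude': array([-0.39404718,  0.91789707, -0.04196696,  0.02075012])}
{'time': 0.1, 'qpos': array([ 1.12246829e+00,  2.07340930e-01,  1.54278740e+00, -8.30440914e-06,
        1.39351355e+00, -1.50475193e-01]), 'qvel': array([-0.0010245 , -0.00078499, -0.00287075, -0.00069292, -0.00181296,
        0.00121974]), 'joint_efforts': array([ 1.48422359e-04, -3.71867573e+01, -2.82292593e+01,  7.00333924e-02,
        3.10716592e-02, -3.97032363e-05]), 'tool_pos': array([0.16860136, 0.54938902, 0.40361427]), 'tool_rot': array([-2.98302410e-04,  1.48375716e-01,  9.88930532e-01, -9.80233012e-04]), 'force': array([ 0.34266079, -0.62103285,  0.04731776]), 'moment': array([ 0.0169675 ,  0.06779024, -0.04360547]), 'grasp_force': 0.0, 'width': 0.9973592810754357}
```

View pics/top0.png

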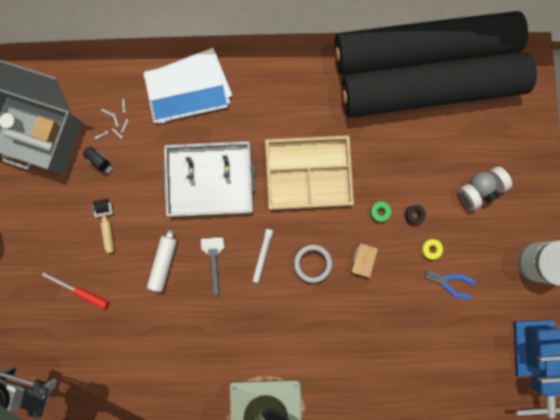

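View pics/side0.png

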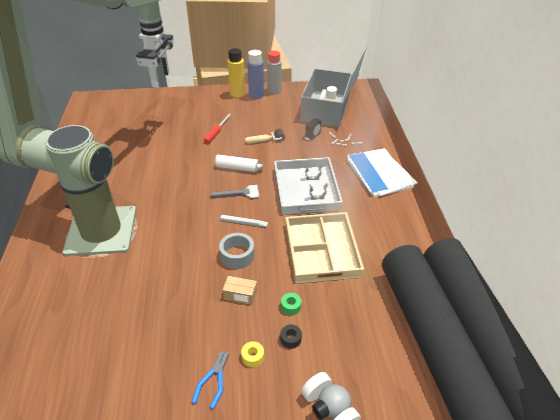

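The top view has +x up and +y left. Cartridge at (162,262), seam roller (105,225), bolster (213,262), cold chisel (263,255), big roll (313,264), carton (365,261), black roll (416,215). Steel tray at (209,180) with its clips at the top (190/227,168); ply tray at (309,173) with the long bay on top. The side view shows the same layout. Next I measure them.

```bash
cat > h.py <<'E'
import numpy as np, cv2
from scipy.spatial.transform import Rotation as R
def cam(s):
    f=s["color"].shape[0]/2/np.tan(np.radians(s["fov_y"]/2))
    K=np.array([[f,0,s["cx"]],[0,f,s["cy"]],[0,0,1]]); D=np.array([s["k1"],0,0,0])
    q=s["attitude"]; return K,D,R.from_quat([*q[1:],q[0]]).as_matrix(),s["eye"]
def cast(s,px,z):
    K,D,M,e=cam(s); u=cv2.undistortPoints(np.array(px,float).reshape(-1,1,2),K,D)[:,0]
    d=np.c_[u,np.ones(len(u))]@M.T; t=(z-e[2])/d[:,2]; return (e+d*t[:,None])[:,:2]
def proj(s,P):
    K,D,M,e=cam(s); rv=cv2.Rodrigues(M.T)[0]
    return cv2.projectPoints(np.array(P,float).reshape(-1,1,3),rv,-M.T@e,K,D)[0][:,0]
U=4
def blob(s,box,open_=0,hull=False,far=None):
    """contour of the largest thing differing from the border colour in box (x0,y0,x1,y1), pixels"""
    x0,y0,x1,y1=box
    c=cv2.cvtColor(s["color"][y0:y1,x0:x1],cv2.COLOR_RGB2LAB).astype(np.float32)
    b=np.median(np.r_[c[0],c[-1],c[:,0],c[:,-1]],axis=0)
    d=np.linalg.norm((c-b)*[.8,1,1],axis=2)
    d=cv2.resize(np.clip(d*2,0,255).astype(np.uint8),None,fx=U,fy=U,interpolation=cv2.INTER_CUBIC)
    t,m=cv2.threshold(d,far or 0,255,cv2.THRESH_BINARY if far else cv2.THRESH_OTSU)
    if open_: m=cv2.morphologyEx(m,cv2.MORPH_OPEN,cv2.getStructuringElement(cv2.MORPH_ELLIPSE,(open_*U,)*2))
    C=max(cv2.findContours(m,cv2.RETR_EXTERNAL,cv2.CHAIN_APPROX_NONE)[0],key=cv2.contourArea)[:,0]
    return (C+.5)/U-.5+[x0,y0]
def rect(P):
    (c,w,a)=cv2.minAreaRect((P*1000).astype(np.float32)); 
    if w[0]<w[1]: w=w[::-1]; a+=90
    return np.round(c,1),np.round(w,1),round((a+90)%180-90,1)
E
cat > m0.py <<'E'
from h import *; from station import r
t=r.snapshot("top"); sd=r.snapshot("side")
im=cv2.resize(t["color"][:,:,::-1],None,fx=2,fy=2)
ims=cv2.resize(sd["color"][:,:,::-1],None,fx=2,fy=2)
B={"cart":((140,225,186,300),.022,9),"nozzlecart":((140,225,186,300),.022,0),"chisel":((243,222,282,290),.010,0),"roller":((90,190,122,260),.013,0),
"carton":((342,236,388,288),.03,0),"tape":((402,202,430,228),.02,0),"bolster":((196,230,232,300),.01,0),"big":((288,238,338,290),.03,0),
"steel":((156,134,259,224),.039,0),"ply":((259,128,360,218),.036,0)}
for n,(b,z,o) in B.items():
    c=blob(t,b,o); P=cast(t,c,z); print(n,*rect(P)); cv2.polylines(im,[np.int32(c*2+.5)],True,(255,0,255))
    R_=rect(P)[0]/1000; q=proj(sd,[[*R_,z]])[0]; cv2.circle(ims,tuple(np.int32(q*2)),3,(255,0,255),-1)
cv2.imwrite("pics/m_top.png",im[240:620,160:880]); cv2.imwrite("pics/m_side.png",ims[200:800,240:800])
E
python3 m0.py
```

```text
cart [426.7 273.3] [157.   41.9] -17.0
nozzlecart [432.8 271.6] [169.6  41.9] -17.0
chisel [439.7  -4.9] [152.7  20.8] -16.3
roller [533.3 431.2] [148.9  52.3] 7.8
carton [ 420.7 -282.8] [83.3 56.2] -18.3
tape [ 538.8 -431.9] [58.7 56.7] -73.8
bolster [472.6 133. ] [64.8 42.4] -87.6
big [ 415.4 -141.9] [102.6 102.3] 43.4
steel [654.5 138.6] [234.7 193.9] -89.0
ply [ 666.2 -139.4] [232.4 192.2] -88.6
```

View pics/m_top.png

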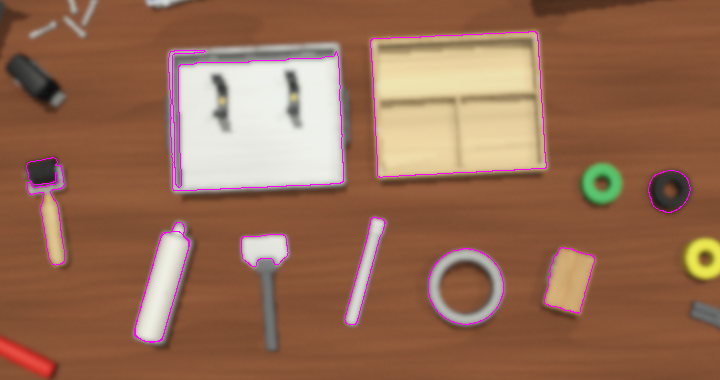

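View pics/m_side.png

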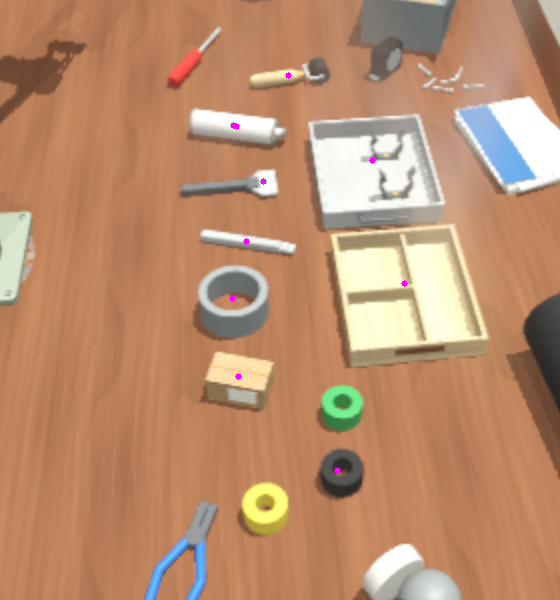

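The contours fit in the top crop, and the side crop's reprojected centres land within 1–2 px. The tape dot is about 2 px too low in x. Now a planning helper and a direct measurement of the clips.

```bash
cat > plan.py <<'E'
# usage: plan.py x y zgrasp psi_deg   (mm) -> shift in present tool axes, turn
import sys,numpy as np
from station import r
from scipy.spatial.transform import Rotation as R
o=r.get_obs(); q=o["tool_rot"]; M=R.from_quat([*q[1:],q[0]]).as_matrix()
g=(o["tool_pos"]+.18*M[:,2])*1000; psi=np.degrees(np.arctan2(M[1,1],M[0,1]))
print("t %.2f grasp"%o["time"],g.round(1),"psi %.1f"%psi,"tilt",M[:2,2].round(3),"F",o["force"].round(1),"w %.1f gf %.1f"%(o["width"]*94,o["grasp_force"]))
a=[float(v) for v in sys.argv[1:]]
if a:
    d=M.T@(np.array(a[:3])-g); t=(psi-a[3]+90)%180-90
    print("shift",d.round(1),"turn %.3f"%np.radians(t))
E
python3 - <<'E'
from h import *; from station import r
t=r.snapshot("top"); c=t["color"]
for b in((180,150,203,185),(216,148,240,185)):
    x0,y0,x1,y1=b; g=cv2.cvtColor(c[y0:y1,x0:x1],cv2.COLOR_RGB2GRAY); hs=cv2.cvtColor(c[y0:y1,x0:x1],cv2.COLOR_RGB2HSV)
    for nm,m,z in(("dark",g<130,.04),("gold",(hs[...,1]>90)&(hs[...,0]<35)&(hs[...,0]>10),.006)):
        yy,xx=np.nonzero(m); print(nm,len(xx),np.mean(xx)+x0,np.mean(yy)+y0,cast(t,[[np.mean(xx)+x0,np.mean(yy)+y0]],z)*1000)
        if nm=="dark": print(cast(t,[[xx.mean()+x0,yy.min()+y0],[xx.mean()+x0,yy.max()+y0]],.05)*1000)
E
python3 plan.py 424.7 274.1 100 73
```

```text
dark 69 189.8985507246377 167.79710144927537 [[684.49403897 186.42090935]]
[[709.78164215 184.53511315]
 [652.17810835 185.39031548]]
gold 3 190.66666666666666 169.66666666666666 [[684.70527654 189.41798904]]
dark 68 225.48529411764707 165.13235294117646 [[689.19446257  88.82084714]]
[[734.68306712  87.09089718]
 [655.01775319  88.69027878]]
gold 5 226.4 168.2 [[686.11978937  89.11921324]]
t 0.25 grasp [168.6 549.4 224.1] psi 72.9 tilt [-0.    -0.001] F [-0.1  0.2 -0.1] w 94.0 gf 0.0
shift [-325.6 -187.9  124.2] turn -0.001
```

```bash
python3 -m crank '-36.2 -20.9 11 0; -36.2 -20.9 11 0; -36.2 -20.9 11 0; -36.2 -20.9 11 0; -36.2 -20.9 11 0' -0.5 40; python3 -m crank '-36.2 -20.9 11 0; -36.2 -20.9 11 0; -36.2 -20.9 11 0; -36.2 -20.9 11 0; 0 0 0 0'; python3 -m crank '0 0 0 0'; python3 plan.py 424.7 274.1 24 73
```

```text
time: 0.75
tool_pos: [0.3118, 0.3954, 0.3493]
tool_rot: [0.0, 0.148, 0.989, 0.0]
force: [-0.5, -0.3, 0.3]
width: 0.751
grasp_force: 0.0
time: 1.25
tool_pos: [0.4273, 0.2709, 0.3043]
tool_rot: [-0.0, 0.151, 0.988, -0.001]
force: [-0.1, -0.3, -0.3]
width: 0.749
grasp_force: 0.0
time: 1.35
tool_pos: [0.4254, 0.2736, 0.3053]
tool_rot: [-0.001, 0.15, 0.989, -0.0]
force: [0.3, 0.2, 0.0]
width: 0.748
grasp_force: 0.0
t 1.35 grasp [425.1 273.6 125.3] psi 72.8 tilt [-0.001  0.   ] F [0.3 0.2 0. ] w 70.3 gf 0.0
shift [  0.4   0.4 101.3] turn -0.004
```

```bash
python3 -m crank '0 0 30 0; 0 0 30 0; 0 0 25 0; 0 0 16 0; 0 0 0 0'; python3 -m crank '0 0 0 0;0 0 0 0;0 0 0 0;0 0 0 0;0 0 0 0' 1 55;python3 -m crank '0 0 0 0;0 0 0 0'; python3 plan.py 424.7 274.1 24 73
```

```text
time: 1.85
tool_pos: [0.4228, 0.275, 0.2026]
tool_rot: [-0.002, 0.147, 0.989, -0.001]
force: [-0.8, 0.9, -0.5]
width: 0.751
grasp_force: 0.0
time: 2.35
tool_pos: [0.4255, 0.2745, 0.2058]
tool_rot: [0.001, 0.148, 0.989, 0.001]
force: [-1.0, -0.5, 4.0]
width: 0.462
grasp_force: 55.0
time: 2.55
tool_pos: [0.4255, 0.2745, 0.2057]
tool_rot: [0.001, 0.148, 0.989, 0.0]
force: [-1.3, 0.2, 5.8]
width: 0.458
grasp_force: 55.0
t 2.55 grasp [425.7 274.6  25.7] psi 72.9 tilt [0.001 0.001] F [-1.3  0.2  5.8] w 43.1 gf 55.0
shift [ 0.8 -0.8  1.7] turn -0.001
```

```bash
python3 -m crank '0 0 -20 0; 0 0 -30 0; 0 0 -30 0; 0 0 -25 0; 0 0 0 0';python3 -m crank '0 0 0 0.13;0 0 0 0.13;0 0 0 0.13;0 0 0 0.13;0 0 0 0.13'; python3 -m crank '0 0 0 0.13;0 0 0 0.13;0 0 0 0.13;0 0 0 0.13;0 0 0 0.09'; python3 -m crank '0 0 0 0'; python3 plan.py 685 139.2 130 1
```

```text
time: 3.05
tool_pos: [0.4263, 0.2748, 0.3129]
tool_rot: [0.003, 0.148, 0.989, 0.002]
force: [1.1, 0.1, -2.8]
width: 0.457
grasp_force: 55.0
time: 3.55
tool_pos: [0.4241, 0.2738, 0.307]
tool_rot: [-0.001, 0.459, 0.889, -0.002]
force: [-0.6, -0.5, -2.5]
width: 0.456
grasp_force: 55.0
time: 4.05
tool_pos: [0.4241, 0.2738, 0.307]
tool_rot: [-0.001, 0.704, 0.71, -0.002]
force: [-0.1, 0.2, -2.8]
width: 0.455
grasp_force: 55.0
time: 4.15
tool_pos: [0.4242, 0.2738, 0.3073]
tool_rot: [-0.001, 0.703, 0.712, -0.002]
force: [0.0, 0.1, -2.8]
width: 0.457
grasp_force: 55.0
t 4.15 grasp [423.5 273.5 127.3] psi 0.7 tilt [-0.004 -0.002] F [ 0.   0.1 -2.8] w 42.9 gf 55.0
shift [-137.7  259.7   -3.5] turn -0.005
```

```bash
python3 -m crank '-19.7 37.1 -0.5 0;-19.7 37.1 -0.5 0;-19.7 37.1 -0.5 0;-19.7 37.1 -0.5 0;-19.7 37.1 -0.5 0';python3 -m crank '-19.7 37.1 -0.5 0;-19.7 37.1 -0.5 0;0 0 0 0;0 0 0 0'; python3 plan.py 685 139.2 90 1
python3 - <<'E'
from h import *; from station import r
o=[]
for n,b in(("top",(150,100,270,220)),("side",(260,130,360,230))):
    s=r.snapshot(n); x0,y0,x1,y1=b; o.append(cv2.resize(s["color"][y0:y1,x0:x1,::-1],(400,400),interpolation=cv2.INTER_CUBIC))
cv2.imwrite("pics/c1.png",np.hstack(o))
E
```

```text
time: 4.65
tool_pos: [0.6126, 0.1771, 0.3101]
tool_rot: [-0.001, 0.702, 0.712, -0.001]
force: [-0.6, 1.2, -2.5]
width: 0.453
grasp_force: 55.0
time: 5.05
tool_pos: [0.6866, 0.1388, 0.3104]
tool_rot: [-0.001, 0.703, 0.712, -0.001]
force: [-0.9, 0.5, -2.4]
width: 0.458
grasp_force: 55.0
t 5.05 grasp [685.8 138.8 130.4] psi 0.7 tilt [-0.004  0.   ] F [-0.9  0.5 -2.4] w 43.1 gf 55.0
shift [ 0.4 -0.7 40.4] turn -0.005
```

View pics/c1.png

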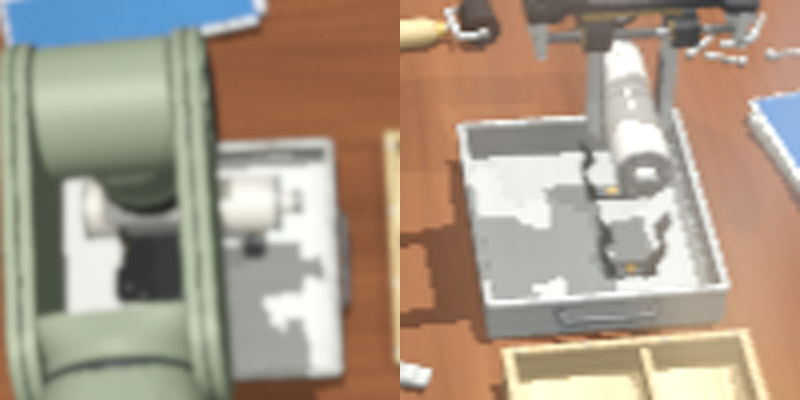

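The cartridge is held level over the clips, nozzle towards -y (the nozzle shows in the side crop at about (645,172)). Pressing down.

```bash
python3 -m crank '0 -0.7 25 0;0 0 20 0;0 0 10 0;0 0 5 0;0 0 5 0' - 60;python3 -m crank '0 0 6 0;0 0 6 0;0 0 6 0;0 0 6 0;0 0 6 0';python3 plan.py 685 139.2 31.7 1; python3 -m crank '0 0 4 0;0 0 2 0;0 0 0 0'; python3 plan.py 685 139.2 31.7 1
```

```text
time: 5.65
tool_pos: [0.6856, 0.1403, 0.2485]
tool_rot: [0.0, 0.702, 0.712, 0.0]
force: [0.6, -0.2, -3.0]
width: 0.457
grasp_force: 60.0
time: 6.15
tool_pos: [0.6876, 0.1402, 0.2251]
tool_rot: [0.002, 0.702, 0.712, 0.003]
force: [-6.9, -0.3, 11.0]
width: 0.454
grasp_force: 60.0
t 6.15 grasp [688.8 140.4  45.1] psi 0.8 tilt [0.007 0.001] F [-6.9 -0.3 11. ] w 42.7 gf 60.0
shift [-1.2 -3.9 13.3] turn -0.004
time: 6.45
tool_pos: [0.6856, 0.1398, 0.2119]
tool_rot: [-0.0, 0.702, 0.712, -0.0]
force: [-0.2, 0.2, -1.9]
width: 0.46
grasp_force: 60.0
t 6.45 grasp [685.5 139.8  31.9] psi 0.8 tilt [-0.  0.] F [-0.2  0.2 -1.9] w 43.2 gf 60.0
shift [-0.6 -0.5  0.2] turn -0.004
```

```bash
python3 -m crank '0 0 2 0;0 0 0 0;0 0 0 0'; python3 plan.py; python3 -m crank '0 0 0 0;0 0 0 0;0 0 0 0' -0.4; python3 -m crank '0 0 -10 0;0 0 -25 0;0 0 -40 0;0 0 -40 0;0 0 -20 0'; python3 -m crank '0 0 0 0'; python3 plan.py 439.7 -4.9 100 73.7
```

```text
time: 6.75
tool_pos: [0.6859, 0.1398, 0.2118]
tool_rot: [-0.0, 0.702, 0.712, -0.0]
force: [-5.3, 0.5, 6.6]
width: 0.455
grasp_force: 60.0
t 6.75 grasp [685.8 139.8  31.8] psi 0.8 tilt [-0. -0.] F [-5.3  0.5  6.6] w 42.8 gf 60.0
time: 7.05
tool_pos: [0.6863, 0.1397, 0.2105]
tool_rot: [0.001, 0.703, 0.712, 0.001]
force: [-0.6, 0.8, -0.3]
width: 0.671
grasp_force: 0.0
time: 7.55
tool_pos: [0.687, 0.1398, 0.3511]
tool_rot: [0.003, 0.702, 0.712, 0.003]
force: [0.6, 0.2, 0.8]
width: 0.704
grasp_force: 0.0
time: 7.65
tool_pos: [0.6873, 0.1399, 0.3515]
tool_rot: [0.004, 0.702, 0.712, 0.004]
force: [1.1, -1.1, -0.4]
width: 0.697
grasp_force: 0.0
t 7.65 grasp [689.3 140.  171.5] psi 0.7 tilt [0.011 0.001] F [ 1.1 -1.1 -0.4] w 65.6 gf 0.0
shift [-141.7 -252.2   68.7] turn -1.273
```

```bash
python3 -m crank '-20.3 -36 0 0;-20.3 -36 0 0;-20.3 -36 0 0;-20.3 -36 0 0;-20.3 -36 0 0' 0.2 40; python3 -m crank '-20.3 -36 0 0;-20.3 -36 0 0;0 0 0 -0.14;0 0 0 -0.14;0 0 0 -0.14';python3 -m crank '0 0 20 -0.14;0 0 20 -0.14;0 0 20 -0.14;0 0 8 -0.14;0 0 0 -0.14'; python3 -m crank '0 0 0 -0.013;0 0 0 0'; python3 plan.py 439.7 -4.9 23 73.7
```

```text
time: 8.15
tool_pos: [0.505, 0.0353, 0.3433]
tool_rot: [-0.001, 0.702, 0.712, -0.001]
force: [0.6, 0.2, 0.8]
width: 0.404
grasp_force: 0.0
time: 8.65
tool_pos: [0.4346, -0.0058, 0.3438]
tool_rot: [-0.001, 0.537, 0.844, -0.0]
force: [0.4, 0.1, 0.1]
width: 0.406
grasp_force: 0.0
time: 9.15
tool_pos: [0.4339, -0.0053, 0.274]
tool_rot: [-0.003, 0.214, 0.977, -0.0]
force: [-0.0, 0.4, 0.8]
width: 0.399
grasp_force: 0.0
time: 9.35
tool_pos: [0.4352, -0.0055, 0.2764]
tool_rot: [-0.001, 0.212, 0.977, 0.0]
force: [0.3, 0.4, -0.6]
width: 0.4
grasp_force: 0.0
t 9.35 grasp [435.   -5.5  96.4] psi 65.5 tilt [-0.001  0.   ] F [ 0.3  0.4 -0.6] w 37.6 gf 0.0
shift [-4.1  2.5 73.4] turn -0.143
```

Run:
```python
from h import *; from station import r
o=[]
for n,b in(("top",(150,110,270,230)),("side",(260,130,360,230))):
    s=r.snapshot(n); x0,y0,x1,y1=b; o.append(cv2.resize(s["color"][y0:y1,x0:x1,::-1],(400,400),interpolation=cv2.INTER_CUBIC))
cv2.imwrite("pics/c2.png",np.hstack(o))
```

```text
(no output)
```

View pics/c2.png

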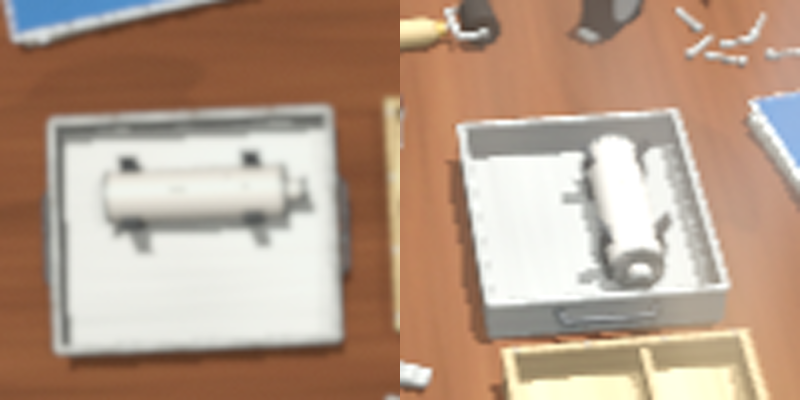

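The cartridge lies in both clips, parallel to and centred in the tray (barrel spans columns 105–285, tray 50–340). Next, the chisel.

```bash
python3 -m crank '-4 2.5 15 -0.143;0 0 20 0;0 0 20 0;0 0 12 0;0 0 6 0'; python3 plan.py 439.7 -4.9 23 73.7;  python3 -m crank '0 0 0 0;0 0 0 0;0 0 0 0;0 0 0 0;0 0 0 0' 1 50; python3 plan.py 439.7 -4.9 23 73.7; python3 -m crank '0 0 -20 0;0 0 -30 0;0 0 -30 0;0 0 -30 0;0 0 0 0'; python3 -m crank '0 0 0 0.14;0 0 0 0.14;0 0 0 0.14;0 0 0 0.14;0 0 0 0.14';python3 -m crank '0 0 0 0.14;0 0 0 0.14;0 0 0 0.14;0 0 0 0.14;0 0 0 0.01'; python3 plan.py 605 137.9 130 1
```

```text
time: 9.95
tool_pos: [0.4399, -0.0049, 0.2032]
tool_rot: [-0.001, 0.141, 0.99, 0.0]
force: [0.8, 0.9, -0.4]
width: 0.396
grasp_force: 0.0
t 9.95 grasp [439.6  -4.8  23.2] psi 73.8 tilt [-0.002  0.   ] F [ 0.8  0.9 -0.4] w 37.2 gf 0.0
shift [-0.1 -0.   0.2] turn 0.002
time: 10.45
tool_pos: [0.4409, -0.0049, 0.205]
tool_rot: [0.001, 0.14, 0.99, 0.0]
force: [0.5, 1.1, 3.9]
width: 0.166
grasp_force: 50.0
t 10.45 grasp [441.3  -4.9  25. ] psi 73.8 tilt [ 0.002 -0.   ] F [0.5 1.1 3.9] w 15.6 gf 50.0
shift [ 1.5 -0.4  2. ] turn 0.003
time: 10.95
tool_pos: [0.4419, -0.0054, 0.3178]
tool_rot: [0.004, 0.14, 0.99, -0.001]
force: [0.2, 0.2, -3.6]
width: 0.159
grasp_force: 49.9
time: 11.45
tool_pos: [0.4392, -0.0049, 0.3116]
tool_rot: [-0.002, 0.474, 0.881, -0.001]
force: [0.9, -0.4, -2.7]
width: 0.165
grasp_force: 49.9
time: 11.95
tool_pos: [0.4393, -0.0049, 0.3119]
tool_rot: [-0.002, 0.7, 0.714, -0.001]
force: [-0.1, -0.2, -3.3]
width: 0.159
grasp_force: 49.9
t 11.95 grasp [438.6  -4.8 131.9] psi 1.1 tilt [-0.004  0.   ] F [-0.1 -0.2 -3.3] w 15.0 gf 49.9
shift [139.6 169.    1.3] turn 0.001
```

```bash
python3 -m crank '27.9 33.8 0 0;27.9 33.8 0 0;27.9 33.8 0 0;27.9 33.8 0 0;27.9 33.8 0 0';python3 -m crank '0 0 0 0;0 0 20 0;0 0 20 0;0 0 20 0'; python3 plan.py 605 137.9 29 1
```

```text
time: 12.45
tool_pos: [0.6072, 0.1389, 0.3119]
tool_rot: [-0.001, 0.699, 0.715, -0.001]
force: [1.1, -0.2, -3.4]
width: 0.163
grasp_force: 49.9
time: 12.85
tool_pos: [0.6055, 0.1373, 0.2517]
tool_rot: [-0.001, 0.699, 0.715, -0.001]
force: [-0.3, 0.1, -2.9]
width: 0.164
grasp_force: 49.9
t 12.85 grasp [604.9 137.1  71.7] psi 1.2 tilt [-0.003 -0.001] F [-0.3  0.1 -2.9] w 15.4 gf 49.9
shift [ 0.8  0.2 42.7] turn 0.004
```

```bash
python3 -m crank '0 0 20 0;0 0 12 0;0 0 7 0;0 0 3.5 0;0 0 0 0'; python3 plan.py 605 137.9 28 1; python3 -m crank '0 0 0 0;0 0 0 0;0 0 0 0' 0.4;  python3 plan.py; python3 -m crank '0 0 -15 0;0 0 -30 0;0 0 -40 0;0 0 -40 0; 0 0 0 0'; python3 plan.py 500 429 100 -82
```

```text
time: 13.35
tool_pos: [0.6066, 0.1376, 0.2116]
tool_rot: [-0.0, 0.7, 0.714, -0.0]
force: [0.6, 0.0, -2.9]
width: 0.165
grasp_force: 49.9
t 13.35 grasp [606.6 137.6  31.6] psi 1.1 tilt [-0. -0.] F [ 0.6  0.  -2.9] w 15.5 gf 49.9
shift [ 0.4 -1.6  3.6] turn 0.002
time: 13.65
tool_pos: [0.6074, 0.1378, 0.2133]
tool_rot: [0.001, 0.7, 0.714, 0.001]
force: [0.5, 0.6, -0.2]
width: 0.3
grasp_force: 0.0
t 13.65 grasp [608.  137.8  33.3] psi 1.1 tilt [0.003 0.   ] F [ 0.5  0.6 -0.2] w 28.2 gf 0.0
time: 14.15
tool_pos: [0.6092, 0.1381, 0.3462]
tool_rot: [0.005, 0.7, 0.714, 0.006]
force: [0.1, 0.7, 0.4]
width: 0.304
grasp_force: 0.0
t 14.15 grasp [612.1 138.4 166.2] psi 1.1 tilt [0.016 0.001] F [0.1 0.7 0.4] w 28.6 gf 0.0
shift [ 292.7 -107.6   64.8] turn 1.450
```

```bash
python3 -m crank '41 -11.6 0 0;41 -11.6 0 0;41 -11.6 0 0;41 -11.6 0 0;41 -11.6 0 0' -0.28 40; python3 -m crank '41 -11.6 0 0;41 -11.6 0 0;0 0 0 0.145;0 0 0 0.145;0 0 0 0.145';python3 -m crank '0 0 12 0.145;0 0 12 0.145;0 0 12 0.145;0 0 12 0.145;0 0 12 0.145';python3 -m crank '0 0 0 0.145;0 0 0 0.145; 0 0 0 0;0 0 0 0'; python3 plan.py 530.3 430.8 22 97.8
```

```text
time: 14.65
tool_pos: [0.5439, 0.343, 0.3373]
tool_rot: [0.0, 0.7, 0.714, 0.0]
force: [-0.4, -0.6, 0.6]
width: 0.638
grasp_force: 0.0
time: 15.15
tool_pos: [0.5194, 0.4238, 0.337]
tool_rot: [0.0, 0.839, 0.544, 0.0]
force: [0.2, 0.1, -0.4]
width: 0.641
grasp_force: 0.0
time: 15.65
tool_pos: [0.5199, 0.4231, 0.2767]
tool_rot: [-0.0, 0.978, 0.21, 0.0]
force: [-0.5, -0.7, 0.5]
width: 0.639
grasp_force: 0.0
time: 16.05
tool_pos: [0.52, 0.4231, 0.277]
tool_rot: [-0.0, 0.997, 0.071, 0.0]
force: [-0.5, -0.2, -0.1]
width: 0.636
grasp_force: 0.0
t 16.05 grasp [520.  423.2  97. ] psi -81.8 tilt [0. 0.] F [-0.5 -0.2 -0.1] w 59.8 gf 0.0
shift [11.2 -6.1 75. ] turn 0.007
```

Run:
```python
from h import *; from station import r
o=[]
for n,b in(("top",(60,150,260,300)),("side",(200,100,360,220))):
    s=r.snapshot(n); x0,y0,x1,y1=b; o.append(cv2.resize(s["color"][y0:y1,x0:x1,::-1],(400,300),interpolation=cv2.INTER_CUBIC))
cv2.imwrite("pics/c3.png",np.hstack(o))
```

```text
(no output)
```

View pics/c3.png

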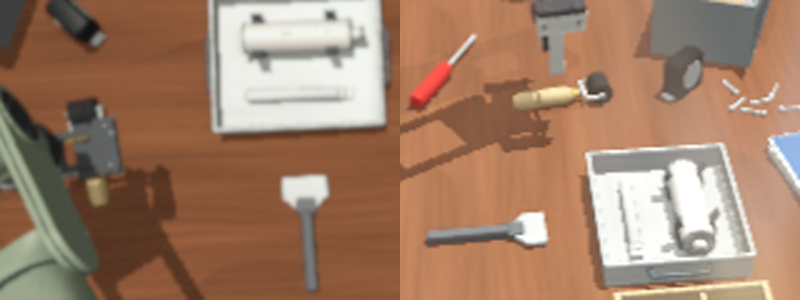

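The chisel lies flat on the open floor beside the cartridge, and the gripper is above the roller handle. Gripping the roller.

```bash
python3 -m crank '11 -6 15 0;0 0 20 0;0 0 20 0;0 0 13 0;0 0 6 0'; python3 plan.py 530.3 430.8 22 97.8;  python3 -m crank '0 0 0 0;0 0 0 0;0 0 0 0;0 0 0 0;0 0 0 0' 1 45; python3 plan.py 530.3 430.8 22 97.8; python3 -m crank '0 0 -20 0;0 0 -30 0;0 0 -40 0;0 0 -40 0;0 0 0 0'; python3 -m crank '0 0 0 -0.14;0 0 0 -0.14;0 0 0 -0.14;0 0 0 -0.14;0 0 0 -0.14';python3 -m crank '0 0 0 -0.14;0 0 0 -0.14;0 0 0 -0.14;0 0 0 -0.14;0 0 0 -0.14';python3 -m crank '0 0 0 -0.05'; python3 plan.py 719.2 -138.1 150 1.4
```

```text
time: 16.65
tool_pos: [0.5295, 0.4302, 0.2009]
tool_rot: [0.001, 0.998, 0.07, -0.001]
force: [-0.4, 0.0, -0.8]
width: 0.64
grasp_force: 0.0
t 16.65 grasp [529.  429.9  20.9] psi -81.9 tilt [-0.002 -0.002] F [-0.4  0.  -0.8] w 60.1 gf 0.0
shift [ 1.4 -0.7 -1.1] turn 0.004
time: 17.15
tool_pos: [0.5304, 0.4307, 0.2036]
tool_rot: [-0.0, 0.998, 0.07, 0.001]
force: [0.1, 0.4, 2.0]
width: 0.263
grasp_force: 45.0
t 17.15 grasp [530.6 430.8  23.6] psi -82.0 tilt [0.001 0.001] F [0.1 0.4 2. ] w 24.7 gf 45.0
shift [-0.3 -0.   1.6] turn 0.004
time: 17.65
tool_pos: [0.532, 0.4319, 0.341]
tool_rot: [-0.003, 0.998, 0.07, 0.006]
force: [0.6, 1.2, -0.3]
width: 0.262
grasp_force: 45.0
time: 18.15
tool_pos: [0.5296, 0.4303, 0.3307]
tool_rot: [0.0, 0.912, 0.41, -0.001]
force: [-0.0, -0.3, -2.0]
width: 0.262
grasp_force: 45.0
time: 18.65
tool_pos: [0.5296, 0.4303, 0.3307]
tool_rot: [-0.0, 0.716, 0.698, -0.001]
force: [0.1, 0.2, -1.0]
width: 0.263
grasp_force: 45.0
time: 18.75
tool_pos: [0.5295, 0.4303, 0.3307]
tool_rot: [-0.0, 0.699, 0.715, -0.001]
force: [-0.7, -0.5, -1.9]
width: 0.264
grasp_force: 45.0
t 18.75 grasp [529.1 430.  150.7] psi 1.3 tilt [-0.002 -0.002] F [-0.7 -0.5 -1.9] w 24.8 gf 45.0
shift [-572.3  177.2    1.1] turn -0.002
```

```bash
python3 -m crank '-38.2 11.8 0 0;-38.2 11.8 0 0;-38.2 11.8 0 0;-38.2 11.8 0 0;-38.2 11.8 0 0'; python3 -m crank '-38.2 11.8 0 0;-38.2 11.8 0 0;-38.2 11.8 0 0;-38.2 11.8 0 0;-38.2 11.8 0 0';python3 -m crank '-38.2 11.8 0 0;-38.2 11.8 0 0;-38.2 11.8 0 0;-38.2 11.8 0 0;-38.2 11.8 0 0';python3 -m crank '0 0 15 0;0 0 20 0;0 0 15 0;0 0 0 0';python3 plan.py 719.2 -140 31 1.4
```

```text
time: 19.25
tool_pos: [0.5924, 0.2391, 0.331]
tool_rot: [-0.001, 0.7, 0.714, -0.001]
force: [0.1, -0.1, -1.4]
width: 0.263
grasp_force: 45.0
time: 19.75
tool_pos: [0.655, 0.0493, 0.331]
tool_rot: [-0.001, 0.7, 0.714, -0.001]
force: [0.2, -0.6, -1.8]
width: 0.261
grasp_force: 45.0
time: 20.25
tool_pos: [0.7177, -0.1405, 0.3307]
tool_rot: [-0.001, 0.7, 0.714, -0.001]
force: [0.2, 0.0, -1.6]
width: 0.263
grasp_force: 45.0
time: 20.65
tool_pos: [0.7161, -0.1378, 0.2772]
tool_rot: [-0.004, 0.7, 0.714, -0.002]
force: [-1.3, 0.2, -1.8]
width: 0.262
grasp_force: 45.0
t 20.65 grasp [ 714.5 -137.2   97.3] psi 1.1 tilt [-0.009  0.003] F [-1.3  0.2 -1.8] w 24.7 gf 45.0
shift [-3.1  5.2 66.2] turn -0.005
```

```bash
python3 -m crank '-3 5 20 0;0 0 20 0;0 0 0 0'; python3 plan.py 719.2 -140 29 1.4; python3 -m crank '0 0 15 0;0 0 8 0;0 0 4 0;0 0 0 0'; python3 plan.py 719.2 -140 29 1.4
```

```text
time: 20.95
tool_pos: [0.7216, -0.1406, 0.2391]
tool_rot: [-0.003, 0.7, 0.714, -0.002]
force: [-0.9, 0.0, -2.5]
width: 0.264
grasp_force: 45.0
t 20.95 grasp [ 720.4 -140.2   59.1] psi 1.1 tilt [-0.007  0.002] F [-0.9  0.  -2.5] w 24.8 gf 45.0
shift [ 0.2 -1.  30.1] turn -0.005
time: 21.35
tool_pos: [0.7227, -0.1417, 0.215]
tool_rot: [-0.001, 0.7, 0.714, -0.0]
force: [0.5, -0.8, -1.3]
width: 0.266
grasp_force: 45.0
t 21.35 grasp [ 722.5 -141.6   35. ] psi 1.1 tilt [-0.001  0.   ] F [ 0.5 -0.8 -1.3] w 25.0 gf 45.0
shift [ 1.7 -3.2  6. ] turn -0.005
```

```bash
python3 -m crank '0 -3 4 0;0 0 2 0;0 0 0 0'; python3 plan.py 719.2 -140 29 1.4; python3 -m crank '0 0 0 0;0 0 0 0;0 0 0 0' 0.2;python3 -m crank '0 0 -15 0;0 0 -30 0;0 0 -40 0;0 0 -40 0; 0 0 0 0'; python3 plan.py 420.7 -282.8 110 71.7
```

```text
time: 21.65
tool_pos: [0.7198, -0.142, 0.2095]
tool_rot: [-0.0, 0.7, 0.714, -0.0]
force: [-0.4, 0.3, -0.9]
width: 0.264
grasp_force: 45.0
t 21.65 grasp [ 719.7 -141.9   29.5] psi 1.1 tilt [-0.  0.] F [-0.4  0.3 -0.9] w 24.8 gf 45.0
shift [ 2.  -0.5  0.5] turn -0.006
time: 21.95
tool_pos: [0.7203, -0.142, 0.2104]
tool_rot: [0.001, 0.7, 0.714, 0.0]
force: [-0.3, 1.0, 0.7]
width: 0.401
grasp_force: 0.0
time: 22.45
tool_pos: [0.7223, -0.1426, 0.3455]
tool_rot: [0.008, 0.7, 0.714, 0.004]
force: [0.2, 0.6, 0.5]
width: 0.402
grasp_force: 0.0
t 22.45 grasp [ 725.2 -143.5  165.6] psi 1.1 tilt [ 0.016 -0.005] F [0.2 0.6 0.5] w 37.8 gf 0.0
shift [-133.2 -308.    51.3] turn -1.232
```

```bash
python3 -m crank '-16.7 -38.5 0 0;-16.7 -38.5 0 0;-16.7 -38.5 0 0;-16.7 -38.5 0 0;-16.7 -38.5 0 0' -0.6 40; python3 -m crank '-16.7 -38.5 0 0;-16.7 -38.5 0 0;-16.7 -38.5 0 0;0 0 0 -0.14;0 0 0 -0.14';python3 -m crank '0 0 10 -0.14;0 0 10 -0.14;0 0 10 -0.14;0 0 10 -0.14;0 0 10 -0.14';python3 -m crank '0 0 0 -0.14;0 0 0 -0.11; 0 0 0 0'; python3 plan.py 420.7 -284 26 71.7
python3 - <<'E'
from h import *; from station import r
o=[]
for n,b in(("top",(250,120,450,320-50)),("side",(200,200,360,320))):
    s=r.snapshot(n); x0,y0,x1,y1=b; o.append(cv2.resize(s["color"][y0:y1,x0:x1,::-1],(400,300),interpolation=cv2.INTER_CUBIC))
cv2.imwrite("pics/c4.png",np.hstack(o))
E
```

```text
time: 22.95
tool_pos: [0.5274, -0.2294, 0.3349]
tool_rot: [0.0, 0.7, 0.714, -0.0]
force: [-0.1, -1.0, -0.1]
width: 0.782
grasp_force: 0.0
time: 23.45
tool_pos: [0.4132, -0.2819, 0.335]
tool_rot: [0.0, 0.593, 0.805, -0.0]
force: [-0.4, -0.1, 0.1]
width: 0.801
grasp_force: 0.0
time: 23.95
tool_pos: [0.4145, -0.2813, 0.2846]
tool_rot: [0.0, 0.279, 0.96, -0.0]
force: [-0.2, -0.2, 0.5]
width: 0.797
grasp_force: 0.0
time: 24.25
tool_pos: [0.4145, -0.2813, 0.2848]
tool_rot: [0.0, 0.16, 0.987, -0.0]
force: [0.2, 0.4, -0.3]
width: 0.802
grasp_force: 0.0
t 24.25 grasp [ 414.5 -281.3  104.8] psi 71.5 tilt [ 0. -0.] F [ 0.2  0.4 -0.3] w 75.4 gf 0.0
shift [-6.7 -0.6 78.8] turn -0.003
```

View pics/c4.png

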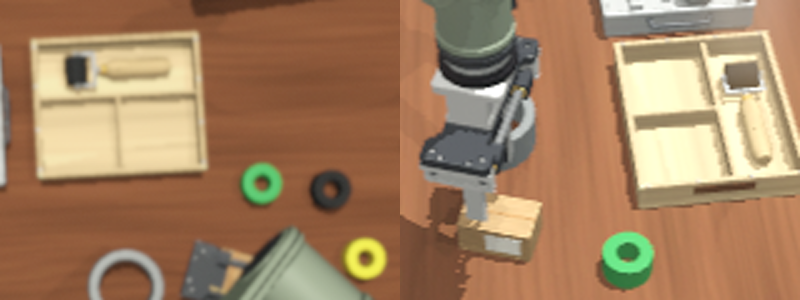

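The roller lies in the long bay with its wheel towards +y (crop (80,70)), and the gripper straddles the carton. Gripping the carton.

```bash
python3 -m crank '-6.5 -0.5 15 0;0 0 20 0;0 0 20 0;0 0 15 0;0 0 8 0'; python3 plan.py 420.7 -284 26 71.7;  python3 -m crank '0 0 0 0;0 0 0 0;0 0 0 0;0 0 0 0;0 0 0 0' 1 35; python3 plan.py 420.7 -284 26 71.7; python3 -m crank '0 0 -20 0;0 0 -30 0;0 0 -40 0;0 0 -20 0;0 0 0 -0.114'; python3 -m crank '0 0 0 -0.115;0 0 0 -0.115;0 0 0 0';python3 plan.py 628.6 -196.4 130 91.4
```

```text
time: 24.85
tool_pos: [0.4201, -0.2834, 0.2054]
tool_rot: [-0.001, 0.161, 0.987, 0.001]
force: [-0.4, 0.8, 0.2]
width: 0.801
grasp_force: 0.0
t 24.85 grasp [ 419.9 -283.2   25.4] psi 71.5 tilt [-0.001  0.001] F [-0.4  0.8  0.2] w 75.3 gf 0.0
shift [-1.  -0.5 -0.6] turn -0.004
time: 25.35
tool_pos: [0.421, -0.284, 0.2076]
tool_rot: [0.001, 0.16, 0.987, -0.0]
force: [-0.2, 1.1, 4.0]
width: 0.53
grasp_force: 35.0
t 25.35 grasp [ 421.3 -284.2   27.6] psi 71.5 tilt [ 0.001 -0.001] F [-0.2  1.1  4. ] w 49.8 gf 35.0
shift [ 0.6 -0.   1.6] turn -0.003
time: 25.85
tool_pos: [0.4216, -0.285, 0.3208]
tool_rot: [0.003, 0.102, 0.995, -0.003]
force: [0.4, -0.5, -1.8]
width: 0.534
grasp_force: 35.0
time: 26.15
tool_pos: [0.4203, -0.2838, 0.3165]
tool_rot: [-0.0, -0.011, 1.0, -0.0]
force: [-0.5, 0.0, -1.7]
width: 0.531
grasp_force: 35.0
t 26.15 grasp [ 420.2 -283.8  136.5] psi 91.3 tilt [-0. -0.] F [-0.5  0.  -1.7] w 49.9 gf 35.0
shift [-210.3   82.8    6.4] turn -0.002
```

```bash
python3 -m crank '-35 13.8 0 0;-35 13.8 0 0;-35 13.8 0 0;-35 13.8 0 0;-35 13.8 0 0'; python3 -m crank '-35 13.8 0 0;0 0 0 0;0 0 20 0;0 0 20 0;0 0 0 0';python3 plan.py 628.6 -196.4 33 91.4
```

```text
time: 26.65
tool_pos: [0.5951, -0.2103, 0.3162]
tool_rot: [-0.0, -0.01, 1.0, -0.0]
force: [-0.7, 0.1, -1.6]
width: 0.531
grasp_force: 35.0
time: 27.15
tool_pos: [0.6265, -0.196, 0.2725]
tool_rot: [-0.004, -0.01, 1.0, 0.002]
force: [-0.5, 0.3, -2.3]
width: 0.528
grasp_force: 35.0
t 27.15 grasp [ 625.1 -195.4   92.5] psi 91.2 tilt [-0.008  0.003] F [-0.5  0.3 -2.3] w 49.6 gf 35.0
shift [-4.  -1.3 59.5] turn -0.004
```

```bash
python3 -m crank '-2.5 -1.2 15 0;0 0 15 0;0 0 15 0;0 0 8 0;0 0 4 0'; python3 plan.py 628.6 -196.4 33 91.4; python3 -m crank '0 0 1.5 0;0 0 0 0'; python3 plan.py 628.6 -196.4 33 91.4;python3 -m crank '0 0 0 0;0 0 0 0;0 0 0 0' -0.3;python3 -m crank '0 0 -15 0;0 0 -30 0;0 0 -40 0;0 0 -40 0; 0 0 0 0'; python3 plan.py 541 -432 100 71.7
```

```text
time: 27.65
tool_pos: [0.6306, -0.1974, 0.2179]
tool_rot: [-0.001, -0.011, 1.0, 0.001]
force: [0.0, 0.5, -2.1]
width: 0.534
grasp_force: 35.0
t 27.65 grasp [ 630.2 -197.2   37.9] psi 91.3 tilt [-0.002  0.001] F [ 0.   0.5 -2.1] w 50.2 gf 35.0
shift [1.6 0.8 4.9] turn -0.002
time: 27.85
tool_pos: [0.6314, -0.1976, 0.2183]
tool_rot: [0.0, -0.011, 1.0, -0.0]
force: [-0.1, 0.1, -1.7]
width: 0.526
grasp_force: 35.0
t 27.85 grasp [ 631.4 -197.7   38.3] psi 91.3 tilt [ 0. -0.] F [-0.1  0.1 -1.7] w 49.4 gf 35.0
shift [2.8 1.3 5.3] turn -0.002
time: 28.15
tool_pos: [0.6316, -0.1978, 0.2192]
tool_rot: [0.001, -0.011, 1.0, -0.0]
force: [-0.4, 0.5, -0.4]
width: 0.649
grasp_force: 0.0
time: 28.65
tool_pos: [0.6335, -0.1985, 0.3531]
tool_rot: [0.007, -0.011, 1.0, -0.004]
force: [0.5, -0.7, -0.4]
width: 0.651
grasp_force: 0.0
t 28.65 grasp [ 636.1 -199.7  173.1] psi 91.3 tilt [ 0.015 -0.007] F [ 0.5 -0.7 -0.4] w 61.2 gf 0.0
shift [ 101.4 -229.5   73.3] turn 0.342
```

Run:
```python
from h import *; from station import r
s=r.snapshot("side"); t=r.snapshot("top")
# black roll: rings by dark mask in both views
for im,b,zs in((t,(402,200,432,230),(.015,.03)),(s,(276,322,306,352),(.015,.03))):
    x0,y0,x1,y1=b; g=cv2.cvtColor(im["color"],cv2.COLOR_RGB2GRAY)[y0:y1,x0:x1]
    m=(g<55).astype(np.uint8); yy,xx=np.nonzero(cv2.convexHull(np.argwhere(m)[:,::-1].astype(np.int32)) is not None and m)
    h=cv2.convexHull(np.c_[xx,yy].astype(np.int32)); M=cv2.moments(h); c=[M["m10"]/M["m00"]+x0,M["m01"]/M["m00"]+y0]
    print(np.round(c,1),cv2.boundingRect(h),[cast(im,[c],z).round(4) for z in zs])
```

```text
[412.6 215.6] (3, 9, 17, 16) [array([[ 0.5384, -0.4275]]), array([[ 0.5375, -0.4232]])]
[290.2 338.7] (4, 7, 21, 19) [array([[ 0.5413, -0.4392]]), array([[ 0.5401, -0.4484]])]
```

```bash
python3 -m crank '16.5 -38.5 0 0;16.5 -38.5 0 0;16.5 -38.5 0 0;16.5 -38.5 0 0;16.5 -38.5 0 0' -0.62 35; python3 -m crank '16.5 -38.5 0 0;0 0 0 0;0 0 20 0;0 0 20 0;0 0 0 0';python3 plan.py 540 -434 22 91.3
python3 - <<'E'
from h import *; from station import r
o=[]
for n,b in(("top",(250,120,450,320-50)),("side",(240,220,400,380-40))):
    s=r.snapshot(n); x0,y0,x1,y1=b; o.append(cv2.resize(s["color"][y0:y1,x0:x1,::-1],(400,300),interpolation=cv2.INTER_CUBIC))
cv2.imwrite("pics/c5.png",np.hstack(o))
E
```

```text
time: 29.25
tool_pos: [0.5516, -0.3927, 0.3409]
tool_rot: [-0.002, -0.011, 1.0, 0.001]
force: [0.3, -0.2, -0.4]
width: 0.81
grasp_force: 0.0
time: 29.75
tool_pos: [0.536, -0.4288, 0.2976]
tool_rot: [-0.004, -0.011, 1.0, 0.004]
force: [0.3, 0.1, -0.3]
width: 0.809
grasp_force: 0.0
t 29.75 grasp [ 534.7 -427.4  117.6] psi 91.3 tilt [-0.007  0.008] F [ 0.3  0.1 -0.3] w 76.1 gf 0.0
shift [-5.8 -7.5 95.5] turn -0.000
```

View pics/c5.png

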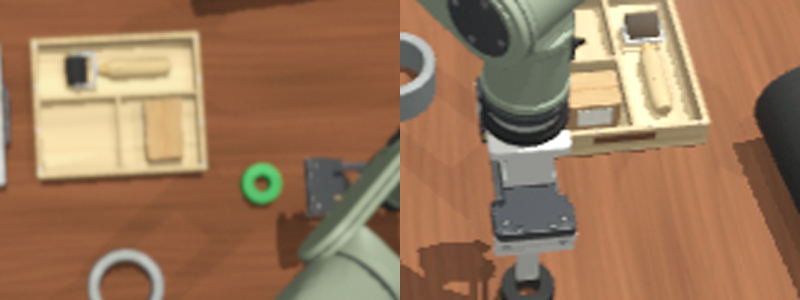

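The carton stands in the right-hand square bay (crop (163,130)). The gripper is above the black roll, clear of the green one. Gripping the roll.

```bash
python3 -m crank '-5 -6.5 20 0;0 0 20 0;0 0 20 0;0 0 15 0;0 0 10 0'; python3 plan.py 540 -434 23 91.3; python3 -m crank '0 0 5 0;0 0 4 0;0 0 0 0'; python3 plan.py 540 -434 23 91.3
```

```text
time: 30.35
tool_pos: [0.5427, -0.4367, 0.2175]
tool_rot: [-0.0, -0.011, 1.0, 0.0]
force: [-0.8, 0.3, -0.4]
width: 0.808
grasp_force: 0.0
t 30.35 grasp [ 542.6 -436.7   37.5] psi 91.3 tilt [-0.  0.] F [-0.8  0.3 -0.4] w 76.0 gf 0.0
shift [ 2.5  2.7 14.5] turn -0.000
time: 30.65
tool_pos: [0.5426, -0.4372, 0.2093]
tool_rot: [0.0, -0.011, 1.0, -0.0]
force: [0.4, 0.9, -0.2]
width: 0.811
grasp_force: 0.0
t 30.65 grasp [ 542.6 -437.2   29.3] psi 91.3 tilt [ 0. -0.] F [ 0.4  0.9 -0.2] w 76.2 gf 0.0
shift [2.6 3.3 6.3] turn -0.000
```

```bash
python3 -m crank '2 2 4 0;0 0 2 0;0 0 0 0'; python3 plan.py 540 -434 23 91.3;  python3 -m crank '0 0 0 0;0 0 0 0;0 0 0 0;0 0 0 0;0 0 0 0' 1 30; python3 plan.py; python3 -m crank '0 0 -20 0;0 0 -30 0;0 0 -40 0;0 0 -20 0;0 0 0 0'; python3 plan.py 625.8 -84.4 140 91.4
python3 - <<'E'
from h import *; from station import r
o=[]
for n,b in(("top",(250,120,450,320-50)),("side",(240,220,400,380-40))):
    s=r.snapshot(n); x0,y0,x1,y1=b; o.append(cv2.resize(s["color"][y0:y1,x0:x1,::-1],(400,300),interpolation=cv2.INTER_CUBIC))
cv2.imwrite("pics/c6.png",np.hstack(o))
E
```

```text
time: 30.95
tool_pos: [0.5403, -0.435, 0.203]
tool_rot: [-0.0, -0.011, 1.0, 0.0]
force: [-0.5, -0.8, -0.1]
width: 0.808
grasp_force: 0.0
t 30.95 grasp [ 540.3 -435.    23. ] psi 91.3 tilt [-0.  0.] F [-0.5 -0.8 -0.1] w 76.0 gf 0.0
shift [0.2 1.  0. ] turn -0.000
time: 31.45
tool_pos: [0.5405, -0.435, 0.2033]
tool_rot: [0.0, -0.011, 1.0, 0.0]
force: [-0.1, 1.1, 1.8]
width: 0.575
grasp_force: 30.0
t 31.45 grasp [ 540.5 -434.9   23.3] psi 91.3 tilt [0. 0.] F [-0.1  1.1  1.8] w 54.1 gf 30.0
time: 31.95
tool_pos: [0.5415, -0.4364, 0.318]
tool_rot: [0.003, -0.011, 1.0, -0.004]
force: [0.1, 0.3, 0.1]
width: 0.571
grasp_force: 30.0
t 31.95 grasp [ 542.6 -437.6  138. ] psi 91.3 tilt [ 0.006 -0.007] F [0.1 0.3 0.1] w 53.7 gf 30.0
shift [-91.1 351.3  -3.9] turn -0.002
```

View pics/c6.png

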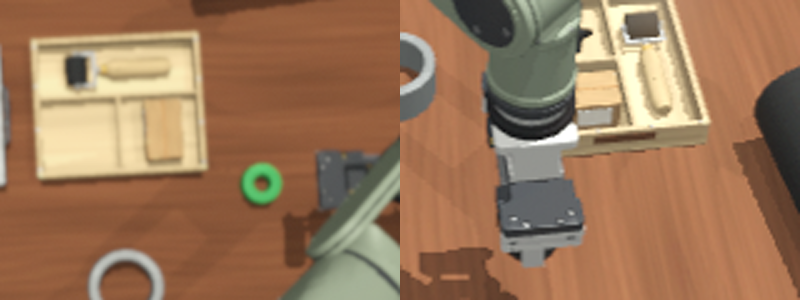

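The black roll has been lifted in the gripper (side crop (535,250)) and the carton and roller are unmoved. Carrying the roll to the left-hand square bay.

```bash
python3 -m crank '-10.1 39 0 0;-10.1 39 0 0;-10.1 39 0 0;-10.1 39 0 0;-10.1 39 0 0'; python3 -m crank '-10.1 39 0 0;-10.1 39 0 0;-10.1 39 0 0;-10.1 39 0 0;0 0 0 0';python3 -m crank '0 0 20 0;0 0 25 0;0 0 15 0;0 0 0 0'; python3 plan.py 625.8 -84.4 29 91.4
```

```text
time: 32.55
tool_pos: [0.5858, -0.2371, 0.3097]
tool_rot: [-0.002, -0.011, 1.0, 0.001]
force: [0.7, -0.6, -1.3]
width: 0.575
grasp_force: 30.0
time: 33.05
tool_pos: [0.6231, -0.0772, 0.3098]
tool_rot: [-0.003, -0.014, 1.0, 0.002]
force: [0.9, 0.0, -1.3]
width: 0.573
grasp_force: 30.0
time: 33.45
tool_pos: [0.6213, -0.0823, 0.2482]
tool_rot: [-0.005, -0.011, 1.0, 0.001]
force: [-1.3, 0.4, -1.3]
width: 0.572
grasp_force: 30.0
t 33.45 grasp [619.7 -81.9  68.2] psi 91.2 tilt [-0.009  0.002] F [-1.3  0.4 -1.3] w 53.8 gf 30.0
shift [-6.4 -2.7 39.2] turn -0.003
```

```bash
python3 -m crank '-3 -2 15 0;0 0 12 0;0 0 7 0;0 0 4 0;0 0 0 0'; python3 plan.py 625.8 -84.4 29 91.4
```

```text
time: 33.95
tool_pos: [0.6264, -0.0841, 0.2145]
tool_rot: [-0.001, -0.011, 1.0, 0.0]
force: [-0.8, 1.2, -1.6]
width: 0.577
grasp_force: 30.0
t 33.95 grasp [626.2 -84.1  34.5] psi 91.3 tilt [-0.001  0.   ] F [-0.8  1.2 -1.6] w 54.2 gf 30.0
shift [ 0.4 -0.3  5.5] turn -0.002
```

Lower the last bit, release at about 66 mm opening, then lift and swing the arm clear to look.

```bash
python3 -m crank '0 0 4 0;0 0 2 0;0 0 0 0'; python3 plan.py 625.8 -84.4 29 91.4;python3 -m crank '0 0 0 0;0 0 0 0;0 0 0 0' -0.4;python3 -m crank '0 0 -15 0;0 0 -30 0;0 0 -40 0;0 0 -40 0; 0 0 -40 0'; python3 -m crank '40 0 0 0;40 0 0 0;40 0 0 0;40 0 0 0;40 0 0 0';python3 -m crank '0 0 0 0;0 0 0 0'; python3 plan.py
cat > fin.py <<'E'
from h import *; from station import r
o=[]
for n,b in(("top",(150,120,390,300)),("side",(200,130,380,265+0))):
    s=r.snapshot(n); x0,y0,x1,y1=b; o.append(cv2.resize(s["color"][y0:y1,x0:x1,::-1],(400,300),interpolation=cv2.INTER_CUBIC))
cv2.imwrite("pics/c7.png",np.vstack(o))
E
python3 fin.py
```

```text
time: 34.25
tool_pos: [0.6265, -0.0841, 0.2091]
tool_rot: [-0.0, -0.011, 1.0, 0.0]
force: [0.6, -0.2, -1.0]
width: 0.575
grasp_force: 30.0
t 34.25 grasp [626.5 -84.   29.1] psi 91.3 tilt [-0.  0.] F [ 0.6 -0.2 -1. ] w 54.0 gf 30.0
shift [ 0.7 -0.3  0.1] turn -0.002
time: 34.55
tool_pos: [0.6268, -0.0842, 0.2096]
tool_rot: [0.0, -0.011, 1.0, -0.0]
force: [-0.2, -0.0, -0.0]
width: 0.699
grasp_force: 0.0
time: 35.05
tool_pos: [0.6264, -0.0841, 0.3771]
tool_rot: [0.001, -0.011, 1.0, -0.0]
force: [0.5, 0.6, -0.6]
width: 0.7
grasp_force: 0.0
time: 35.55
tool_pos: [0.425, -0.0884, 0.3753]
tool_rot: [0.001, -0.011, 1.0, -0.0]
force: [-0.2, -0.9, -0.3]
width: 0.702
grasp_force: 0.0
time: 35.75
tool_pos: [0.4263, -0.0886, 0.3755]
tool_rot: [0.001, -0.011, 1.0, -0.001]
force: [0.7, 0.6, -0.1]
width: 0.699
grasp_force: 0.0
t 35.75 grasp [426.8 -88.8 195.5] psi 91.2 tilt [ 0.003 -0.001] F [ 0.7  0.6 -0.1] w 65.7 gf 0.0
```

View pics/c7.png

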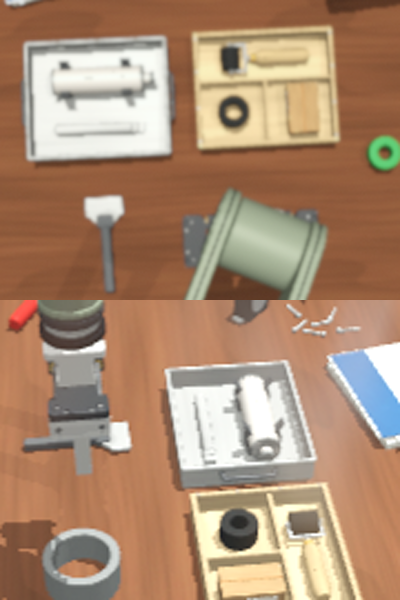

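All five parts are in place in both views: cartridge in both clips, chisel flat beside it, roller in the long bay, black roll and carton in the square bays. Handing in.

```bash
python3 -c "
from station import r
print(r.close_job())"
```

```text
the job is handed in; nothing more can be done
None
```

Both kits are made up and the job is handed in at about 36 s on the robot's clock; in the last camera views all five parts were in their places and the bolster and large tape roll unmoved, but the hand-in returned no verdict.

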